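Loosen a spice jar, rack it and bring it to the front of the carousel

ROBOT

A 7-joint arm with a two-finger parallel gripper is mounted at the origin on a cart in front of the work surface, level with it; the furniture and walls round the work are solid. World frame = base frame: x ahead of the robot, y to its left, z up, the work surface at z = 0. Lengths are in m, angles in rad, forces in N, time in s.
With the tool pointing down it reaches from about 0.35 to 0.775 m from the base axis. Payload 3.1 kg.
Tool frame: the origin (TCP) lies midway between the tips of the shut fingers; the grasp point (between the pads) lies 19 mm behind it; z points along the fingers, y is the line along which they close (so a half turn about z gives the same grasp; the last joint's range is limited). The gripper opens to 85 mm and grips with 20 to 120 N. Pads are 22 mm wide; open, the fingers measure 114 mm over their backs; the gripper's body (76 mm by 85 mm) begins 54 mm behind the grasp point. The pads swing forward as they close: fully open they stand 13 mm farther back than shut.
Start: joints at [-1.354, 0.311, 0.014, 1.512, -0.004, 1.319, -0.027], TCP at [0.141, 0.532, 0.231] pointing down, gripper open.
Joint ranges: [-2.7, 2.7], [-0.3, 1.91], [-1.27, 1.3], [0.12, 2.57], [-1.44, 4.58], [0.2, 2.03], [-3.05, 3.05]. Speed limits (rad/s): [2.79, 2.79, 3.14, 3.14, 3.14, 3.14, 3.14].

INTERFACE

Orientations are given as a rotation vector (axis times angle).
In Python, from station import * gives the robot as it stands.
- The arm moves only by the tool move_arm, never from a script. Its argument "increments" is a list of rows, each an object of numbers: "rx", "ry", "rz": the turn, a rotation vector about the tool's x, y, z in units of 5 degrees (1.0 is 5 degrees); "tx", "ty", "tz": the shift along the tool's x, y, z in units of 40 mm (1.0 is 40 mm); "jaw": the opening in per cent of the stroke, from 0 (shut) to 100 (fully open). A call has 1 to 20 rows; each row is the pose to reach, as a shift and turn from the pose commanded when the call began, along the tool's axes at that moment; what a row does not reach only later rows make up. A row lasts 1/12 s, in which the tool goes at most 41.7 mm and 7.16 degrees, less where a joint would pass 70% of its speed; a pose out of reach is approached as far as the arm can. A call with a gripper value outside its range is refused whole. The fingers move at their own pace and stop on an object; "newtons" is the grip in N (left out, the last holds). Time passes only in rows, so rows that repeat a pose let the fingers close. It gives the time, the measured TCP pose, the force, the opening and the grip force at its end, in the units of the state.
- state(): the state, without advancing time (a new reading comes with each control period).
- read_camera(name): name is "side" or "top"; returns a dict with "pixels" (400x640x3 uint8, red, green, blue), "K" (3x3 intrinsics, pixels), "R" (3x3) and "t" (3): a world point X has camera coordinates R X + t. Camera axes: x right, y down, z forward; pixel columns grow to the right and rows downward; lengths in m; the calibration is good to about 2 mm. A picture is of the moment at which its call begins. There is no depth.
- job_done(): hands the job in; it is judged then, once.
The state is a dict: "t": time; "joint_pos": joint angles; "qd": joint speeds; "joint_torque": joint torques, N m; "ee_pos": TCP position; "eef_rot": TCP orientation; "ft_force": force on the tool from outside, world axes, zero at the start; "ft_torque": the same for the moment, N m; "opening": opening from 0.0 (shut) to 1.0 (fully open); "grip_force": force on a finger pad.
Only numpy, scipy, OpenCV 4.12 (cv2) and the standard library are available. Lean on these libraries where they do the work, as an engineer would, in place of code of your own. Each camera call takes 0.05 s, during which the arm holds its last target. There are 200 camera calls.

TASK

The spice in the red-labelled jar beside the spice carousel has settled: pick the jar up, tip it over in the air until its cap points well downward and keep it so for a moment, then stand it upright in the carousel's one empty cup and let go of it. With the carousel's handle, turn it so that this jar stands at the front, at the middle of the base board's front edge where the brass strip is, and finish while still gripping the handle, holding the carousel still there; keep the other jars standing in their cups and leave everything else on the worktop alone.

Things in the scene. Friction and masses are not known exactly. Their poses are not given: they have to be found in the camera images.
- red_jar: the spice jar that stands alone on the worktop at the start: glass with a white and red label and a green cap, 46 mm across (body 44 mm, cap 45 mm), 106 mm tall, the cap from 85 mm up; 0.08 to 0.15 kg, closed, fixed cap; origin at the centre of its underside, z up its axis towards the cap
- empty_cup (a point): centre of the floor of the carousel's empty cup, 26 mm above the worktop; turns with the carousel. The cup is a steel ring 57 mm outside, 51 mm inside, its rim 24 mm above its floor. Five such cups stand evenly (neighbours 96 mm apart) on a circle of radius 82 mm round the axis; the other four hold jars, whose tops are 132 mm above the worktop
- handle_grip (a point): centre of the carousel's handle, on the turning axis, 171 mm above the worktop: a dark wooden bar 72 mm long, 16 mm wide, 34 mm high (154 to 188 mm above the worktop), on a 15 mm steel post. The point's x axis lies along the bar, y across it (grip along y), z up; the empty cup lies on its -x side. Turns with the carousel
- front_place (a point): where a cup's floor centre lies when it is at the front: 26 mm above the worktop, 82 mm from the turning axis towards the brass strip (36 mm long) in the middle of the base board's front edge. Does not move. The board is a fixed wooden square, 250 mm, 12 mm thick; its front edge faces the worktop's front edge and the robot
- turntable (a joint): turn of the carousel about its upright axis in rad, 0 at the start, growing counter-clockwise seen from above; free for 6 rad either way, on a light bearing (0.06 N m), stays where left. Wooden disc 228 mm across. At the start the empty cup stands 0.5 to 1.5 rad from the front, on the robot's left; a counter-clockwise turn brings it forward
- green_jar_a: spice jar like the red one but green label, 46 mm across, 106 mm tall, glass, green cap on top, origin at the centre of its underside, z up its axis; 0.11 kg, closed; loose in one of the carousel's cups
- green_jar_b: spice jar with green label, 46 mm across, 106 mm tall, glass, green cap on top, origin at the centre of its underside, z up its axis; 0.11 kg, closed; loose in one of the carousel's cups
- green_jar_c: spice jar with green label, 46 mm across, 106 mm tall, glass, green cap on top, origin at the centre of its underside, z up its axis; 0.11 kg, closed; loose in one of the carousel's cups
- green_jar_d: spice jar with green label, 46 mm across, 106 mm tall, glass, green cap on top, origin at the centre of its underside, z up its axis; 0.11 kg, closed; loose in one of the carousel's cups
- mug: pale blue mug, 83 mm across, 92 mm tall, standing back left; bystander; origin at the centre of its underside, z up its axis
- pepper_mill: wooden pepper mill, 58 mm across, 170 mm tall, near the toaster; bystander; origin at the centre of its underside, z up its axis
- coffee_jar: coffee jar with dark green lid, 89 mm across, 137 mm tall, at the back behind the carousel; bystander; origin at the centre of its underside, z up its axis
- tin: food tin, 101 mm across, 118 mm tall, at the left; bystander; origin at the centre of its underside, z up its axis
- peeler: blue peeler, 170x25x18 mm, lying on a chopping board (210x300x22 mm) at the far left; bystander; origin at the centre of its underside
- handle: the handle bar itself; origin on the turning axis at its underside, 154 mm above the worktop, axes as point handle_grip
Mind the look-alikes: they are no part of the job. Leave any purple look-alike of the red_jar alone.

How it is judged:
By the outcome, as a careful person would: the job done as asked, in the order asked, and still so for the second after the job is handed in, while the arm keeps its last pose, push and grip.
It also fails if it takes over 48 s, if anything falls off the work surface, if the arm or the gripper's body presses on something with over 40 N, if the wrist force passes 120 N, or if a joint passes its speed limit or range.

## Working session

There is one attempt and no reset: what is moved stays moved. The work goes in short steps, Python scripts to look and compute and a tool call to move; the robot and the scene stay as the last step left them, time stands still between calls to the robot, and variables do not carry over. Pictures are saved under pics/ and viewed, at most 10 in all, crops included, and the job is handed in when it is done.

Besides the shell and the picture viewer there is one more tool, called after "Emit:" by a JSON object that holds its "api" and its "payload". move_arm: Moves the arm, as the interface text tells. Its arguments: {"type":"object","properties":{"increments":{"type":"array"},"newtons":{"type":"number"}},"required":["increments"]}

```bash
mkdir -p pics; ls; python3 - <<'E'
from station import *
import cv2,numpy as np
s=state(); print(s['t'],s['ee_pos'],s['eef_rot'],s['opening'])
for n in('top','side'):
    c=read_camera(n); cv2.imwrite(f'pics/{n}0.png',c['pixels'][:,:,::-1]); print(n,c['K'].tolist(),c['R'].round(4).tolist(),c['t'])
E
```

```text
pics
0.0 [0.14055476 0.53095792 0.23019678] [-0.40522845 -3.11512976  0.00380553] 1.0033186365362705
top [[411.75446368045067, 0.0, 318.59924753772276], [0.0, 411.75446368045067, 200.69339115226862], [0.0, 0.0, 1.0]] [[-0.0022, -0.9998, -0.0174], [-0.9824, 0.0054, -0.1869], [0.187, 0.0167, -0.9822]] [0.30263627 0.59347793 1.17307272]
side [[481.1047532027503, 0.0, 319.7720910000801], [0.0, 481.1047532027503, 199.2055131211433], [0.0, 0.0, 1.0]] [[-0.9804, -0.1963, 0.0172], [-0.0886, 0.3611, -0.9283], [0.176, -0.9117, -0.3714]] [0.62532868 0.042995   1.5181838 ]
```

View pics/top0.png

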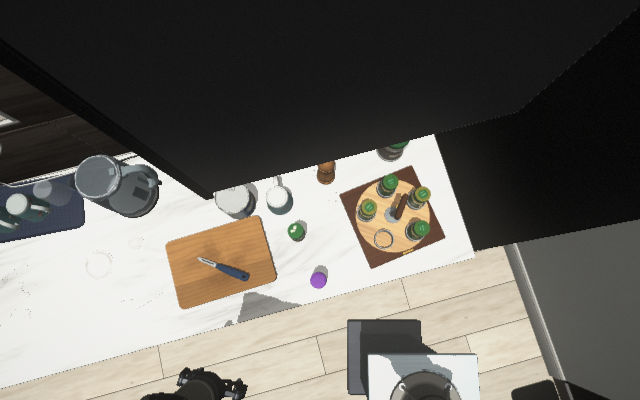

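View pics/side0.png

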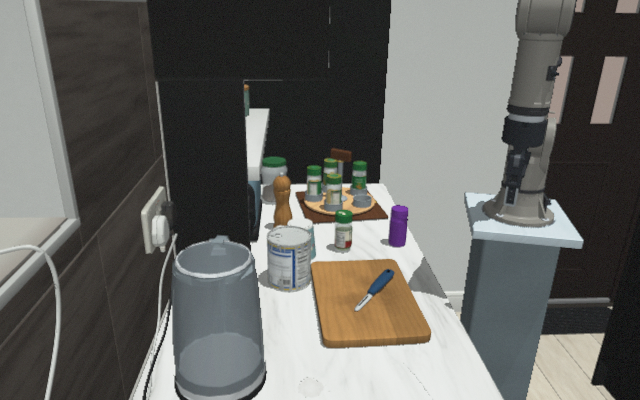

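Candidates for the red jar:
- Green-capped jar, top (296,232), side (343,230).
- Purple look-alike, top (318,280), side (398,226).
- Four carousel jars, top (389,184), (420,195), (368,208), (419,230).

I choose the lone green-capped one. The empty cup is at top (384,238), the handle at (401,206), and the brass strip at about (407,252). Next I'll check with a crop and measure.

```bash
cat > h.py <<'E'
from station import *
import cv2,numpy as np
from scipy.spatial.transform import Rotation as Ro
def ray(c,px,z):
    o=-c['R'].T@c['t']; d=c['R'].T@np.linalg.inv(c['K'])@np.array([px[0],px[1],1.])
    return o+d*(z-o[2])/d[2]
def tri(c1,p1,c2,p2):
    A=[];b=[]
    for c,p in((c1,p1),(c2,p2)):
        o=-c['R'].T@c['t']; d=c['R'].T@np.linalg.inv(c['K'])@np.array([p[0],p[1],1.]); d/=np.linalg.norm(d)
        P=np.eye(3)-np.outer(d,d); A.append(P); b.append(P@o)
    return np.linalg.lstsq(np.vstack(A),np.hstack(b),rcond=None)[0]
def proj(c,X):
    q=c['K']@(c['R']@np.asarray(X)+c['t']); return q[:2]/q[2]
def blobs(img,lo,hi,roi,amin=15):
    x0,y0,x1,y1=roi; hsv=cv2.cvtColor(img,cv2.COLOR_RGB2HSV)[y0:y1,x0:x1]
    m=cv2.inRange(hsv,np.array(lo),np.array(hi)); n,l,st,ce=cv2.connectedComponentsWithStats(m)
    return [(ce[i]+[x0,y0],st[i,4],st[i,2:4]) for i in range(1,n) if st[i,4]>=amin]
E
python3 - <<'E'
from h import *
T=read_camera('top');S=read_camera('side')
print('green top');
for c,a,w in blobs(T['pixels'],(45,80,30),(85,255,255),(280,170,440,260)): print(c.round(1),a,w,ray(T,c,.106).round(3),ray(T,c,.132).round(3))
print('green side')
for c,a,w in blobs(S['pixels'],(45,80,30),(85,255,255),(295,150,400,240)): print(c.round(1),a,w)
print('handle/brown')
for c,a,w in blobs(T['pixels'],(0,60,20),(15,255,110),(385,185,415,225)): print(c.round(1),a,w,ray(T,c,.188).round(3))
# side/brass
for c,a,w in blobs(T['pixels'],(15,100,120),(32,255,255),(395,240,425,262),4): print('brass',c.round(1),a,w,ray(T,c,.012).round(3))
# board contour
hsv=cv2.cvtColor(T['pixels'],cv2.COLOR_RGB2HSV)
m=((hsv[:,:,2]<140)).astype('uint8'); m[:160]=0;m[:,:335]=0;m[280:]=0;m[:,448:]=0
cs,_=cv2.findContours(m,cv2.RETR_EXTERNAL,cv2.CHAIN_APPROX_NONE); k=max(cs,key=cv2.contourArea)
r=cv2.minAreaRect(k); print('board',r,[ray(T,p,.012).round(3).tolist() for p in cv2.boxPoints(r)])
a=cv2.resize(T['pixels'][160:280,330:450],(480,480),interpolation=cv2.INTER_CUBIC)
b=cv2.resize(S['pixels'][190:260,310:360],(300,420),interpolation=cv2.INTER_CUBIC)
o=np.zeros((480,780,3),'uint8');o[:,:480]=a;o[:420,480:]=b
cv2.imwrite('pics/crop1.png',o[:,:,::-1])
E
```

```text
green top
[390.  181.5] 188 [15 16] [0.641 0.093 0.106] [0.635 0.097 0.132]
[422.6 193.6] 62 [10  9] [0.605 0.001 0.106] [0.599 0.007 0.132]
[368.8 206.7] 61 [ 9 10] [0.567 0.156 0.106] [0.563 0.159 0.132]
[421.4 227.9] 193 [16 15] [0.506 0.009 0.106] [0.503 0.015 0.132]
[295.6 230.9] 137 [15 16] [0.499 0.365 0.106] [0.496 0.363 0.132]
green side
[330.4 159.2] 15 [6 3]
[330.5 164.1] 72 [14  7]
[359.6 165.1] 133 [14 11]
[313.9 169.8] 145 [15 12]
[331.3 179.5] 109 [18 11]
[333.7 175.1] 19 [8 3]
[358.2 181.1] 125 [14 12]
[318.2 186.1] 46 [11 13]
[343.4 216.5] 179 [18 13]
handle/brown
[401.  206.2] 155 [14 26] [0.554 0.079 0.188]
brass [404.2 245.7] 234 [24 15] [0.463 0.042 0.012]
board ((392.79998779296875, 215.40000915527344), (80.52183532714844, 83.52926635742188), 67.16634368896484) [[0.623, 0.239, 0.012], [0.726, -0.005, 0.012], [0.491, -0.089, 0.012], [0.395, 0.147, 0.012]]
```

View pics/crop1.png

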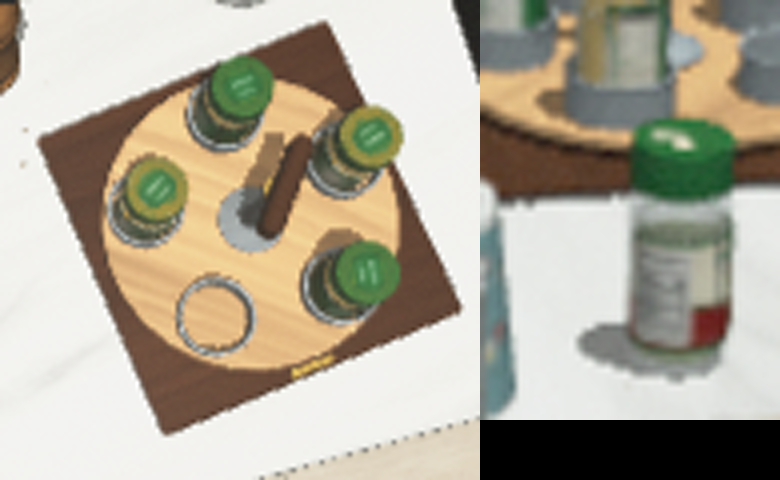

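The crop shows the red label on the lone jar, at crop (690,320). The carousel has four jars and an empty cup at crop (215,314). The handle points between two jars, along the cup's axis. Next I'll fit the geometry.

```bash
python3 - <<'E'
from h import *
from scipy.optimize import least_squares
T=read_camera('top');S=read_camera('side')
cr=lambda x,y:(330+x/4-.4,160+y/4-.4)
caps=[ray(T,cr(*p),.132)[:2] for p in((241,85),(371,132),(158,186),(368,270))]
cup=ray(T,cr(215,313),.05)[:2]
bc=[ray(T,cr(*p),.012)[:2] for p in((38,140),(327,21),(461,309),(166,434))]
print('corners',np.round(bc,3).tolist(),'centre',np.mean(bc,0),'sides',[np.linalg.norm(bc[i]-bc[i-1]).round(3) for i in range(4)])
pts=caps+[cup]; idx=[None]*4
def f(v):
    c=v[:2];r=[]
    for p in pts:
        k=np.round((np.arctan2(*(p-c)[::-1])-v[2])/(2*np.pi/5)); a=v[2]+k*2*np.pi/5
        r+=list(p-c-.082*np.array([np.cos(a),np.sin(a)]))
    return r
c0=np.mean(bc,0); s=least_squares(f,[*c0,np.arctan2(*(cup-c0)[::-1])]); print('fit',s.x,np.round(s.fun,4),'cup',cup,'fitcup',s.x[:2]+.082*np.array([np.cos(s.x[2]),np.sin(s.x[2])]))
br=ray(T,cr(312,367),.012)[:2]; print('brass',br,'front az',np.arctan2(*(br-s.x[:2])[::-1]),'front normal',np.arctan2(*((bc[2]+bc[3])/2-np.mean(bc,0))[::-1]))
h1,h2=ray(T,cr(303,140),.188)[:2],ray(T,cr(263,230),.188)[:2]; print('handle ends',h1,h2)
print('jar',tri(T,(295.6,230.9),S,(343.4,216.5)), ray(T,(295.6,230.9),.1))
for p,z in(((318,281),.1),((326,165),.17),((278,193),.09),((233,200),.118)): print(p,ray(T,p,z).round(3))
print(state()['joint_pos'])
E
```

```text
corners [[0.622, 0.237], [0.717, 0.009], [0.49, -0.082], [0.396, 0.144]] centre [0.55626449 0.07692831] sides [np.float64(0.245), np.float64(0.247), np.float64(0.245), np.float64(0.245)]
fit [0.55833226 0.07742299 2.75269746] [-0.0013  0.0006  0.0008  0.      0.     -0.0013 -0.0005 -0.0003  0.001
  0.001 ] cup [0.48350428 0.10946722] fitcup [0.48245532 0.10851463]
brass [0.44608146 0.0322959 ] front az -2.7593459746147357 front normal -2.7541629902982265
handle ends [0.58528618 0.06655252] [0.52475513 0.0953993 ]
jar [0.50219802 0.36616902 0.092521  ] [0.49942508 0.36544749 0.1       ]
(318, 281) [0.359 0.302 0.1  ]
(326, 165) [0.674 0.278 0.17 ]
(278, 193) [0.612 0.419 0.09 ]
(233, 200) [0.587 0.544 0.118]
[-1.35372508  0.31121159  0.01399876  1.5119745  -0.0044491   1.31923324
 -0.02719853]
```

Emit:
{"api": "move_arm", "payload": {"increments": [{"rx": 3,"jaw": 100},{"rx": 6,"jaw": 100},{"rx": 6,"jaw": 100}]}}

```text
$.increments[0]: bad value
```

```bash
python3 - <<'E'
from h import *
s=state();R=Ro.from_rotvec(s['eef_rot']).as_matrix();print(s['t'],s['joint_pos'],s['ee_pos']);print(R.round(3))
E
```

```text
0.3 [-1.35372508  0.31121159  0.01399876  1.5119745  -0.0044491   1.31923324
 -0.02719853] [0.14064304 0.53148108 0.23094067]
[[-0.967  0.256 -0.   ]
 [ 0.256  0.967 -0.001]
 [ 0.    -0.001 -1.   ]]
```

Emit:
{"api": "move_arm", "payload": {"increments": [{"rx": 0,"ry": 1.4,"rz": 0,"tx": 0,"ty": 0,"tz": -0.3,"jaw": 100},{"rx": 0,"ry": 2.8,"rz": 0,"tx": 0,"ty": 0,"tz": -0.6,"jaw": 100},{"rx": 0,"ry": 4.2,"rz": 0,"tx": 0,"ty": 0,"tz": -1,"jaw": 100},{"rx": 0,"ry": 5.6,"rz": 0,"tx": 0,"ty": 0,"tz": -1,"jaw": 100},{"rx": 0,"ry": 7,"rz": 0,"tx": 0,"ty": 0,"tz": -1,"jaw": 100}], "newtons": 40}}

```text
t: 0.72
ee_pos: [0.1422, 0.5328, 0.2739]
eef_rot: [-0.325, -2.51, -0.113]
ft_force: [0.9, -0.5, -0.6]
opening: 0.999
grip_force: 0.0
```

```bash
python3 - <<'E'
from h import *
s=state();R=Ro.from_rotvec(s['eef_rot']).as_matrix();print(s['t'],s['joint_pos'].tolist(),s['ee_pos'].tolist());print(s['eef_rot'].tolist());print(R.round(3))
E
```

```text
0.7167 [-0.9677446045560022, 0.40358576299663695, -0.00795013873602159, 1.439956870229771, -0.575160167762351, 1.5280998501661656, 0.43105523063275725] [0.14224436638976234, 0.5328243604263582, 0.2739418930292205]
[-0.32538087127635795, -2.510002803752402, -0.11252930041328003]
[[-0.791  0.257 -0.556]
 [ 0.206  0.966  0.153]
 [ 0.576  0.007 -0.817]]
```

```bash
cat > fit.py <<'E'
from h import *
from scipy.optimize import least_squares
import itertools
D=[([-1.35372508,0.31121159,0.01399876,1.5119745,-0.0044491,1.31923324,-0.02719853],[0.14064,0.53148,0.2309],[-0.40522845,-3.11512976,0.00380553]),
([-0.96774,0.40359,-0.00795,1.43996,-0.57516,1.5281,0.43106],[0.14224,0.53282,0.27394],[-0.32538,-2.51,-0.11253])]
rz=lambda a:Ro.from_euler('z',a).as_matrix(); ry=lambda a:Ro.from_euler('y',a).as_matrix()
def fk(q,v,s):
    h,L1,L2,L3,yaw,o7,a1,a2,a3=v
    R=rz(yaw+s[0]*q[0])@ry(q[1]);p=np.array([0,0,h])+R@[a1,0,L1]
    R=R@rz(s[1]*q[2])@ry(q[3]);p=p+R@[a2,0,L2]
    R=R@rz(s[2]*q[4])@ry(q[5]);p=p+R@[a3,0,L3]
    return p,R@rz(s[3]*q[6]+o7)
def fit(D):
    best=None
    for s in itertools.product((1,-1),repeat=4):
      for y0 in(0,2.7):
       for o0 in (0,1.57,3.14,-1.57):
        def f(v):
            r=[]
            for q,p,w in D:
                P,R=fk(q,v,s); r+=list((P-p)*10)+list(Ro.from_matrix(R.T@Ro.from_rotvec(w).as_matrix()).as_rotvec()*3)
            return np.hstack([r,(v[6:])*.5,.05*(v[:4]-[.3,.4,.4,.3])])
        k=least_squares(f,[.3,.4,.4,.3,y0,o0,0,0,0])
        if best is None or k.cost<best[0]: best=(k.cost,k.x,s,k.fun)
    return best
if __name__=='__main__':
    b=fit(D); print(b[0],b[1].round(3),b[2],b[3].round(3))
E
python3 fit.py
```

```text
0.0013292404924441048 [ 0.324  0.396  0.443  0.359 -0.027  1.546 -0.007  0.002 -0.007] (-1, -1, -1, -1) [-0.015  0.005 -0.001  0.005 -0.    -0.007  0.    -0.001  0.001  0.047
  0.001  0.007 -0.003  0.001 -0.003  0.001 -0.     0.002  0.003]
```

```bash
cat > ik.py <<'E'
from fit import *
V=np.array([.324,.396,.443,.359,-.027,1.546,-.007,.002,-.007]);SG=(-1,-1,-1,-1)
lo=np.array([-2.7,-.3,-1.27,.12,-1.44,.2,-3.05]);hi=np.array([2.7,1.91,1.3,2.57,4.58,2.03,3.05])
def toolR(psi,p,roll=0):
    z=np.array([np.cos(p)*np.cos(psi),np.cos(p)*np.sin(psi),-np.sin(p)]); y=np.array([-np.sin(psi),np.cos(psi),0])
    return np.stack([np.cross(y,z),y,z],1)@rz(roll)
def ik(P,R,q0):
    def f(q):
        p,r=fk(q,V,SG); return np.hstack([(p-P)*10,Ro.from_matrix(r.T@R).as_rotvec()*3,(q-q0)*1e-2])
    k=least_squares(f,np.clip(q0,lo+.01,hi-.01),bounds=(lo+.05,hi-.05)); return k.x,np.linalg.norm(k.fun[:6])
def wrist(q):
    p,R=fk(q,V,SG); return p-R@[0,0,V[3]]
E
cat > s.py <<'E'
from ik import *
rng=np.random.default_rng(0)
for name,g in(('pick',(.5,.366,.06)),('place',(.4825,.1085,.095))):
    az=np.arctan2(g[1],g[0])
    for d in(-60,-30,0,30):
      for pd in(15,30,45):
        psi=az+np.radians(d);res=[]
        for roll in(0,np.pi):
          R=toolR(psi,np.radians(pd),roll);P=np.array(g)+R[:,2]*.017
          for t in range(6):
            q0=np.array([-az,.6,0,1.8,[0,1.5,3][t%3],1.,0]) +rng.normal(0,.2,7)
            q,e=ik(P,R,q0)
            if e<.02: res.append((roll,q.round(2).tolist(),wrist(q).round(2).tolist()))
        seen=set()
        for r in res:
            k=(r[0]>1,round(r[1][4]*1))
            if k not in seen: seen.add(k); print(name,d,pd,round(r[0],1),r[1],r[2])
E
timeout 400 python3 s.py
```

```text
pick -60 15 0 [-1.78, 1.18, 0.7, 1.67, 0.82, 0.93, -0.88] [0.2, 0.5, 0.15]
pick -60 15 0 [-1.1, 1.0, -0.14, 1.66, 1.51, 1.44, -1.1] [0.2, 0.5, 0.15]
pick -60 15 3.1 [-1.19, 0.99, -0.03, 1.66, 1.43, 1.37, 2.04] [0.2, 0.5, 0.15]
pick -60 15 3.1 [-1.01, 1.01, -0.25, 1.66, 1.58, 1.51, 2.03] [0.2, 0.5, 0.15]
pick -60 30 0 [-1.65, 0.94, 0.62, 1.73, 0.81, 0.83, -0.71] [0.23, 0.49, 0.23]
pick -60 30 0 [-0.84, 0.86, -0.39, 1.73, 1.5, 1.33, -0.96] [0.23, 0.49, 0.23]
pick -60 30 3.1 [-0.96, 0.83, -0.23, 1.73, 1.41, 1.25, 2.2] [0.23, 0.49, 0.23]
pick -60 30 3.1 [-0.71, 0.9, -0.54, 1.73, 1.59, 1.43, 2.18] [0.23, 0.49, 0.23]
pick -60 45 0 [-1.19, 0.68, 0.18, 1.74, 0.94, 0.87, -0.59] [0.28, 0.46, 0.3]
pick -60 45 3.1 [-1.94, 1.25, 1.25, 1.75, -0.53, 0.7, -2.74] [0.28, 0.46, 0.3]
pick -60 45 3.1 [-0.98, 0.68, -0.09, 1.74, 1.1, 0.97, 2.48] [0.28, 0.46, 0.3]
pick -30 15 0 [-1.08, 0.85, -0.03, 2.11, 2.12, 1.23, -1.42] [0.17, 0.33, 0.15]
pick -30 15 0 [-0.33, 1.12, -0.76, 2.12, 2.52, 1.67, -1.03] [0.17, 0.33, 0.15]
pick -30 15 3.1 [-1.0, 0.85, -0.11, 2.11, 2.15, 1.27, 1.75] [0.17, 0.33, 0.15]
pick -30 3
[... 3001 characters left out ...]
3.1 [-1.32, 0.16, 1.05, 2.51, 3.46, 0.25, 1.12] [0.25, 0.06, 0.34]
place 30 15 0 [-0.02, 0.75, 0.39, 2.4, 4.2, 1.52, -1.75] [0.24, -0.12, 0.18]
place 30 15 3.1 [1.63, 1.38, -1.01, 2.41, -1.38, 0.25, 1.64] [0.24, -0.12, 0.18]
place 30 15 3.1 [-0.67, 1.18, 0.91, 2.41, 3.77, 1.98, 1.01] [0.24, -0.12, 0.18]
place 30 30 0 [-0.09, 0.42, 0.37, 2.44, 4.35, 1.04, -2.0] [0.26, -0.09, 0.27]
place 30 30 0 [1.44, 0.88, -1.13, 2.45, 4.53, 0.25, -1.62] [0.26, -0.09, 0.27]
place 30 30 3.1 [-0.21, 0.44, 0.49, 2.44, 4.33, 1.09, 1.13] [0.26, -0.09, 0.27]
place 30 45 3.1 [0.98, 0.29, -0.86, 2.38, -1.39, 0.41, 0.64] [0.3, -0.06, 0.34]
place 30 45 3.1 [-1.01, 0.47, 1.18, 2.39, 4.53, 0.95, 0.64] [0.3, -0.06, 0.34]
```

```bash
cat > go.py <<'E'
from ik import *
import sys
# usage: go.py gx gy gz psi pitchdeg rolldeg  -> increments from measured pose; g = grasp point
def go(g,psi,pd,roll=0,gp=.019):
    s=state();R=Ro.from_rotvec(s['eef_rot']).as_matrix();Rt=toolR(psi,np.radians(pd),np.radians(roll))
    P=np.array(g)+gp*Rt[:,2]; d=R.T@(P-s['ee_pos'])/.04; w=Ro.from_matrix(R.T@Rt).as_rotvec()/np.radians(5)
    q,e=ik(P,Rt,s['joint_pos'])
    print('r',w.round(2),'t',d.round(2),'| t',s['t'],'grasp now',(s['ee_pos']-R[:,2]*gp).round(4),'q',q.round(2),'e',round(e,3),'wr',wrist(q).round(2))
if __name__=='__main__':
    a=list(map(float,sys.argv[1:])); go(a[:3],a[3],a[4],*a[5:])
E
python3 go.py .40 .41 .16 -.40 25; python3 go.py .40 .41 .07 -.40 25;python3 go.py .5 .366 .06 -.40 25
```

```text
r [  0.56 -20.01   1.74] t [-7.83 -1.39 -1.81] | t 0.7167 grasp now [0.1528 0.5299 0.2895] q [-1.76  0.73  0.47  1.74  0.89  1.18 -0.74] e 0.0 wr [0.12 0.53 0.3 ]
r [  0.56 -20.01   1.74] t [-9.13 -1.41  0.03] | t 0.7167 grasp now [0.1528 0.5299 0.2895] q [-2.07  1.14  0.88  1.71  0.39  0.9  -0.57] e 0.0 wr [0.12 0.53 0.21]
r [  0.56 -20.01   1.74] t [-11.48  -1.83  -1.32] | t 0.7167 grasp now [0.1528 0.5299 0.2895] q [-2.01  1.35  1.1   1.74  0.07  0.66 -0.28] e 0.0 wr [0.22 0.49 0.2 ]
```

Emit:
{"api": "move_arm", "payload": {"increments": [{"rx": 0.1,"ry": -1.4,"rz": 0.1,"tx": -0.5,"ty": -0.1,"tz": -0.2,"jaw": 100},{"rx": 0.1,"ry": -2.8,"rz": 0.2,"tx": -1,"ty": -0.2,"tz": -0.4,"jaw": 100},{"rx": 0.1,"ry": -4.2,"rz": 0.4,"tx": -1.6,"ty": -0.3,"tz": -0.6,"jaw": 100},{"rx": 0.2,"ry": -5.6,"rz": 0.5,"tx": -2.2,"ty": -0.4,"tz": -0.8,"jaw": 100},{"rx": 0.2,"ry": -7,"rz": 0.6,"tx": -2.8,"ty": -0.5,"tz": -1,"jaw": 100},{"rx": 0.2,"ry": -8.4,"rz": 0.7,"tx": -3.4,"ty": -0.6,"tz": -1.2,"jaw": 100},{"rx": 0.3,"ry": -9.8,"rz": 0.8,"tx": -4,"ty": -0.7,"tz": -1.2,"jaw": 100},{"rx": 0.3,"ry": -11.2,"rz": 1,"tx": -4.6,"ty": -0.8,"tz": -1.3,"jaw": 100},{"rx": 0.4,"ry": -12.6,"rz": 1.1,"tx": -5.2,"ty": -0.9,"tz": -1.4,"jaw": 100},{"rx": 0.4,"ry": -14,"rz": 1.2,"tx": -5.8,"ty": -1,"tz": -1.5,"jaw": 100},{"rx": 0.4,"ry": -15.4,"rz": 1.3,"tx": -6.3,"ty": -1.1,"tz": -1.6,"jaw": 100},{"rx": 0.5,"ry": -16.8,"rz": 1.5,"tx": -6.8,"ty": -1.2,"tz": -1.7,"jaw": 100},{"rx": 0.5,"ry": -18.2,"rz": 1.6,"tx": -7.3,"ty": -1.3,"tz": -1.8,"jaw": 100},{"rx": 0.6,"ry": -20,"rz": 1.7,"tx": -7.8,"ty": -1.4,"tz": -1.8,"jaw": 100},{"rx": 0.6,"ry": -20,"rz": 1.7,"tx": -7.8,"ty": -1.4,"tz": -1.8,"jaw": 100},{"rx": 0.6,"ry": -20,"rz": 1.7,"tx": -7.8,"ty": -1.4,"tz": -1.8,"jaw": 100}]}}

```text
t: 2.05
ee_pos: [0.4115, 0.4011, 0.1474]
eef_rot: [0.381, 1.975, -0.271]
ft_force: [0.1, 0.6, -0.4]
opening: 1.004
grip_force: 0.0
```

```bash
python3 - <<'E'
from h import *
print(state()['joint_pos'].round(2))
T=read_camera('top');S=read_camera('side')
print([ (c.round(1),a) for c,a,w in blobs(T['pixels'],(45,80,30),(85,255,255),(280,215,312,250))],[ (c.round(1),a) for c,a,w in blobs(S['pixels'],(45,80,30),(85,255,255),(325,205,362,230))])
o=np.vstack([T['pixels'][150:350,200:500],S['pixels'][130:330,250:550]]);cv2.imwrite('pics/p2.png',cv2.resize(o,None,fx=1.5,fy=1.5)[:,:,::-1])
E
python3 go.py .5 .366 .06 -.40 25; python3 go.py .40 .41 .06 -.40 25
```

```text
[-1.65  0.66  0.33  1.85  0.99  1.22 -0.81]
[(array([295.6, 230.9]), np.int32(138))] [(array([343.5, 216.4]), np.int32(183))]
r [-0.    0.04  0.13] t [1.09 0.02 3.57] | t 2.15 grasp now [0.3974 0.4091 0.1593] q [-1.49  0.91  0.38  1.73  1.09  0.99 -0.91] e 0.0 wr [0.22 0.49 0.2 ]
r [-0.    0.04  0.13] t [2.23 0.07 1.09] | t 2.15 grasp now [0.3974 0.4091 0.1593] q [-1.62  0.91  0.3   1.69  0.98  1.15 -0.93] e 0.0 wr [0.12 0.53 0.2 ]
```

View pics/p2.png

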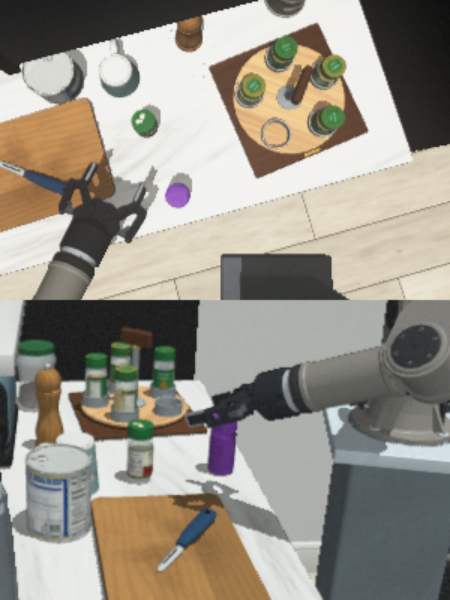

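The gripper sits behind-left of the red jar (crop (145,121)), pointing at it and clear of the purple one (crop (178,195)). Next: descend, advance and grip.

Emit:
{"api": "move_arm", "payload": {"increments": [{"rx": 0,"ry": 0,"rz": 0.1,"tx": 0.8,"ty": 0,"tz": 0.4,"jaw": 100},{"rx": 0,"ry": 0,"rz": 0.1,"tx": 1.6,"ty": 0,"tz": 0.8,"jaw": 100},{"rx": 0,"ry": 0,"rz": 0.1,"tx": 2.2,"ty": 0.1,"tz": 1.1,"jaw": 100},{"rx": 0,"ry": 0,"rz": 0.1,"tx": 2,"ty": 0.1,"tz": 1.7,"jaw": 100},{"rx": 0,"ry": 0,"rz": 0.1,"tx": 1.7,"ty": 0,"tz": 2.3,"jaw": 100},{"rx": 0,"ry": 0,"rz": 0.1,"tx": 1.4,"ty": 0,"tz": 3,"jaw": 100},{"rx": 0,"ry": 0,"rz": 0.1,"tx": 1.1,"ty": 0,"tz": 3.7,"jaw": 100},{"rx": 0,"ry": 0,"rz": 0.1,"tx": 1.1,"ty": 0,"tz": 3.7,"jaw": 100},{"rx": 0,"ry": 0,"rz": 0.1,"tx": 1.1,"ty": 0,"tz": 3.7,"jaw": 40},{"rx": 0,"ry": 0,"rz": 0.1,"tx": 1.1,"ty": 0,"tz": 3.7,"jaw": 30},{"rx": 0,"ry": 0,"rz": 0.1,"tx": 1.1,"ty": 0,"tz": 3.7,"jaw": 30},{"rx": 0,"ry": 0,"rz": 0.1,"tx": 1.1,"ty": 0,"tz": 3.7,"jaw": 30},{"rx": 0,"ry": 0,"rz": 0.1,"tx": 1.1,"ty": 0,"tz": 3.7,"jaw": 30},{"rx": 0,"ry": 0,"rz": 0.1,"tx": 1.1,"ty": 0,"tz": 3.7,"jaw": 30},{"rx": 0,"ry": 0,"rz": 0.1,"tx": 1.1,"ty": 0,"tz": 3.7,"jaw": 30}], "newtons": 45}}

```text
t: 3.4
ee_pos: [0.5195, 0.3578, 0.0496]
eef_rot: [0.397, 1.973, -0.255]
ft_force: [-0.7, 1.9, 2.0]
opening: 0.517
grip_force: 48.7
```

```bash
python3 - <<'E'
from h import *
s=state();print(s['joint_pos'].round(2),s['opening'],s['grip_force'],s['ft_force'])
E
python3 go.py .501 .366 .06 -.40 25 0 .025; python3 go.py .45 .30 .30 -.40 25 0 .025;python3 go.py .45 .30 .30 -.40 0 -180 .025
```

```text
[-1.49  0.85  0.41  1.88  1.16  0.94 -0.98] 0.5172307340553391 48.70773029411794 [-0.67449634  1.92709283  1.96954003]
r [0.02 0.04 0.02] t [-0.02  0.01  0.06] | t 3.4 grasp now [0.4986 0.3666 0.0601] q [-1.47  0.91  0.37  1.72  1.11  0.98 -0.92] e 0.0 wr [0.22 0.48 0.2 ]
r [0.02 0.04 0.02] t [-5.24 -2.01 -2.95] | t 3.4 grasp now [0.4986 0.3666 0.0601] q [-1.57  0.27  0.4   1.96  1.13  1.25 -0.59] e 0.0 wr [0.17 0.42 0.44]
r [  7.73   0.04 -35.14] t [-5.5  -2.01 -3.  ] | t 3.4 grasp now [0.4986 0.3666 0.0601] q [-1.62  0.57  0.39  2.    1.37  1.46  2.18] e 0.0 wr [0.14 0.43 0.3 ]
```

Emit:
{"api": "move_arm", "payload": {"increments": [{"rx": 0,"ry": 0,"rz": 0,"tx": -0.4,"ty": 0,"tz": -0.2,"jaw": 30},{"rx": 0,"ry": 0,"rz": 0,"tx": -1.1,"ty": 0,"tz": -0.5,"jaw": 30},{"rx": 0,"ry": 0,"rz": 0,"tx": -1.8,"ty": 0,"tz": -0.8,"jaw": 30},{"rx": 0,"ry": 0,"rz": 0,"tx": -2.5,"ty": 0,"tz": -1.2,"jaw": 30},{"rx": 0,"ry": 0,"rz": 0,"tx": -3.1,"ty": -0.3,"tz": -1.5,"jaw": 30},{"rx": 0,"ry": 0,"rz": 0,"tx": -3.7,"ty": -0.7,"tz": -1.8,"jaw": 30},{"rx": 0,"ry": 0,"rz": 0,"tx": -4.2,"ty": -1.2,"tz": -2.2,"jaw": 30},{"rx": 0,"ry": 0,"rz": 0,"tx": -4.8,"ty": -1.6,"tz": -2.6,"jaw": 30},{"rx": 0,"ry": 0,"rz": 0,"tx": -5.2,"ty": -2,"tz": -3,"jaw": 30},{"rx": 0,"ry": 0,"rz": 0,"tx": -5.2,"ty": -2,"tz": -3,"jaw": 30},{"rx": 0,"ry": 0,"rz": 0,"tx": -5.2,"ty": -2,"tz": -3,"jaw": 30}], "newtons": 45}}

```text
t: 4.32
ee_pos: [0.4684, 0.2909, 0.2881]
eef_rot: [0.399, 1.976, -0.256]
ft_force: [-0.1, 0.2, -0.9]
opening: 0.518
grip_force: 48.4
```

```bash
python3 - <<'E'
from h import *
s=state();print(s['joint_pos'].round(2),s['opening'],s['grip_force'],s['ft_force'])
E
python3 go.py .45 .30 .30 -.40 0 -90 .025;python3 go.py .45 .30 .30 -.40 0 -180 .025
```

```text
[-1.6   0.28  0.44  2.    1.12  1.24 -0.61] 0.5178794975118634 48.41331613708462 [-0.11312602  0.22421082 -0.94588107]
r [  3.91  -3.91 -17.68] t [-0.32  0.03 -0.02] | t 4.3167 grasp now [0.4475 0.2997 0.2987] q [-1.65  0.57  0.41  2.    1.36  1.45  0.61] e 0.0 wr [0.14 0.43 0.3 ]
r [  7.77  -0.   -35.14] t [-0.32  0.03 -0.02] | t 4.3167 grasp now [0.4475 0.2997 0.2987] q [-1.6   0.56  0.36  2.    1.38  1.47  2.18] e 0.0 wr [0.14 0.43 0.3 ]
```

Emit:
{"api": "move_arm", "payload": {"increments": [{"rx": 0.3,"ry": 0,"rz": -1.3,"tx": 0,"ty": 0,"tz": 0,"jaw": 30},{"rx": 0.6,"ry": 0,"rz": -2.7,"tx": 0,"ty": 0,"tz": 0,"jaw": 30},{"rx": 0.9,"ry": 0,"rz": -4,"tx": 0,"ty": 0,"tz": 0,"jaw": 30},{"rx": 1.2,"ry": 0,"rz": -5.4,"tx": 0,"ty": 0,"tz": 0,"jaw": 30},{"rx": 1.5,"ry": 0,"rz": -6.7,"tx": 0,"ty": 0,"tz": 0,"jaw": 30},{"rx": 1.8,"ry": 0,"rz": -8.1,"tx": 0,"ty": 0,"tz": 0,"jaw": 30},{"rx": 2.1,"ry": 0,"rz": -9.4,"tx": 0,"ty": 0,"tz": 0,"jaw": 30},{"rx": 2.4,"ry": 0,"rz": -10.8,"tx": 0,"ty": 0,"tz": 0,"jaw": 30},{"rx": 2.7,"ry": 0,"rz": -12.1,"tx": 0,"ty": 0,"tz": 0,"jaw": 30},{"rx": 3,"ry": 0,"rz": -13.5,"tx": 0,"ty": 0,"tz": 0,"jaw": 30},{"rx": 3.3,"ry": 0,"rz": -14.8,"tx": 0,"ty": 0,"tz": 0,"jaw": 30},{"rx": 3.6,"ry": 0,"rz": -16.2,"tx": 0,"ty": 0,"tz": 0,"jaw": 30},{"rx": 3.9,"ry": 0,"rz": -17.5,"tx": 0,"ty": 0,"tz": 0,"jaw": 30},{"rx": 4.2,"ry": 0,"rz": -18.9,"tx": 0,"ty": 0,"tz": 0,"jaw": 30},{"rx": 4.5,"ry": 0,"rz": -20.2,"tx": 0,"ty": 0,"tz": 0,"jaw": 30},{"rx": 4.8,"ry": 0,"rz": -21.6,"tx": 0,"ty": 0,"tz": 0,"jaw": 30},{"rx": 5.1,"ry": 0,"rz": -22.9,"tx": 0,"ty": 0,"tz": 0,"jaw": 30},{"rx": 5.4,"ry": 0,"rz": -24.3,"tx": 0,"ty": 0,"tz": 0,"jaw": 30},{"rx": 5.7,"ry": 0,"rz": -25.6,"tx": 0,"ty": 0,"tz": 0,"jaw": 30},{"rx": 6,"ry": 0,"rz": -27,"tx": 0,"ty": 0,"tz": 0,"jaw": 30}]}}

```text
t: 5.98
ee_pos: [0.4692, 0.2915, 0.2859]
eef_rot: [-1.791, 1.28, -2.091]
ft_force: [0.4, 0.0, -0.3]
opening: 0.517
grip_force: 48.4
```

Emit:
{"api": "move_arm", "payload": {"increments": [{"rx": 0.3,"ry": 0,"rz": -1.3,"tx": 0,"ty": 0,"tz": 0,"jaw": 30},{"rx": 0.6,"ry": 0,"rz": -2.7,"tx": 0,"ty": 0,"tz": 0,"jaw": 30},{"rx": 0.9,"ry": 0,"rz": -4,"tx": 0,"ty": 0,"tz": 0,"jaw": 30},{"rx": 1.2,"ry": 0,"rz": -5.4,"tx": 0,"ty": 0,"tz": 0,"jaw": 30},{"rx": 1.5,"ry": 0,"rz": -6.7,"tx": 0,"ty": 0,"tz": 0,"jaw": 30},{"rx": 1.8,"ry": 0,"rz": -8,"tx": 0,"ty": 0,"tz": 0,"jaw": 30},{"rx": 1.8,"ry": 0,"rz": -8,"tx": 0,"ty": 0,"tz": 0,"jaw": 30},{"rx": 1.8,"ry": 0,"rz": -8,"tx": 0,"ty": 0,"tz": 0,"jaw": 30},{"rx": 1.8,"ry": 0,"rz": -8,"tx": 0,"ty": 0,"tz": 0,"jaw": 30},{"rx": 1.8,"ry": 0,"rz": -8,"tx": 0,"ty": 0,"tz": 0,"jaw": 30},{"rx": 1.8,"ry": 0,"rz": -8,"tx": 0,"ty": 0,"tz": 0,"jaw": 30},{"rx": 1.8,"ry": 0,"rz": -8,"tx": 0,"ty": 0,"tz": 0,"jaw": 30}]}}

```text
t: 6.98
ee_pos: [0.4691, 0.2915, 0.2886]
eef_rot: [1.997, -0.417, 2.012]
ft_force: [0.2, -0.1, -1.4]
opening: 0.525
grip_force: 48.4
```

```bash
python3 - <<'E'
from h import *
s=state();R=Ro.from_rotvec(s['eef_rot']).as_matrix();print(s['joint_pos'].round(2),s['opening'],s['grip_force'],s['ft_force'])
u=R@np.array([-np.cos(np.radians(25)),0,-np.sin(np.radians(25))]);print('jar up',u.round(3),'tip',np.degrees(np.arccos(u[2])))
T=read_camera('top');S=read_camera('side')
o=np.vstack([T['pixels'][150:350,200:500],S['pixels'][70:270,250:550]]);cv2.imwrite('pics/p3.png',cv2.resize(o,None,fx=1.5,fy=1.5)[:,:,::-1])
E
python3 go.py .45 .30 .30 -.40 0 -180 .025; python3 go.py .45 .30 .30 -.39 25 0 .025
```

```text
[-1.5   0.57  0.24  2.08  1.4   1.53  2.08] 0.5248351475492155 48.38328795172856 [ 0.22148166 -0.09184484 -1.44709633]
jar up [-0.381  0.172 -0.908] tip 155.2983521376281
r [ 0.01 -0.06 -0.12] t [ 0.28 -0.02  0.1 ] | t 7.0833 grasp now [0.446  0.3011 0.2886] q [-1.5   0.55  0.24  1.99  1.42  1.52  2.17] e 0.0 wr [0.14 0.43 0.3 ]
r [-7.86 -0.15 34.98] t [ 0.02 -0.02  0.04] | t 7.0833 grasp now [0.446  0.3011 0.2886] q [-2.41  1.58  1.25  2.52  2.87  0.25  3.  ] e 2.008 wr [0.14 0.19 0.25]
```

View pics/p3.png

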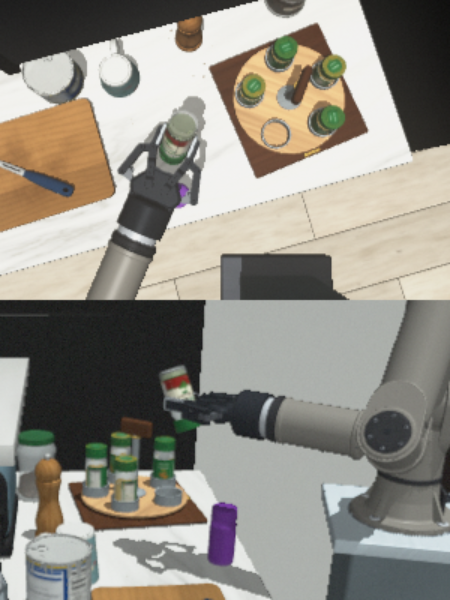

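The jar is tipped about 155°, cap down (side crop (180,400)), and firmly held. I'll hold it a little longer, then roll back.

Emit:
{"api": "move_arm", "payload": {"increments": [{"rx": 0,"ry": 0,"rz": 0,"tx": 0,"ty": 0,"tz": 0,"jaw": 30},{"rx": 0,"ry": 0,"rz": 0,"tx": 0,"ty": 0,"tz": 0,"jaw": 30},{"rx": 0,"ry": 0,"rz": 0,"tx": 0,"ty": 0,"tz": 0,"jaw": 30},{"rx": 0,"ry": 0,"rz": 0,"tx": 0,"ty": 0,"tz": 0,"jaw": 30},{"rx": 0,"ry": 0,"rz": 0,"tx": 0,"ty": 0,"tz": 0,"jaw": 30},{"rx": 0,"ry": 0,"rz": 0,"tx": 0,"ty": 0,"tz": 0,"jaw": 30},{"rx": -0.3,"ry": 0,"rz": 1.3,"tx": 0,"ty": 0,"tz": 0,"jaw": 30},{"rx": -0.6,"ry": 0,"rz": 2.7,"tx": 0,"ty": 0,"tz": 0,"jaw": 30},{"rx": -0.9,"ry": 0,"rz": 4,"tx": 0,"ty": 0,"tz": 0,"jaw": 30},{"rx": -1.2,"ry": 0,"rz": 5.4,"tx": 0,"ty": 0,"tz": 0,"jaw": 30},{"rx": -1.5,"ry": 0,"rz": 6.7,"tx": 0,"ty": 0,"tz": 0,"jaw": 30},{"rx": -1.8,"ry": 0,"rz": 8.1,"tx": 0,"ty": 0,"tz": 0,"jaw": 30},{"rx": -2.1,"ry": 0,"rz": 9.4,"tx": 0,"ty": 0,"tz": 0,"jaw": 30},{"rx": -2.4,"ry": 0,"rz": 10.8,"tx": 0,"ty": 0,"tz": 0,"jaw": 30},{"rx": -2.7,"ry": 0,"rz": 12.1,"tx": 0,"ty": 0,"tz": 0,"jaw": 30},{"rx": -3,"ry": 0,"rz": 13.5,"tx": 0,"ty": 0,"tz": 0,"jaw": 30},{"rx": -3.3,"ry": 0,"rz": 14.8,"tx": 0,"ty": 0,"tz": 0,"jaw": 30},{"rx": -3.6,"ry": 0,"rz": 16.2,"tx": 0,"ty": 0,"tz": 0,"jaw": 30},{"rx": -3.9,"ry": 0,"rz": 17.5,"tx": 0,"ty": 0,"tz": 0,"jaw": 30}]}}

```text
t: 8.67
ee_pos: [0.4688, 0.2911, 0.2886]
eef_rot: [-0.987, 1.841, -1.518]
ft_force: [-0.7, 0.0, -1.0]
opening: 0.52
grip_force: 48.3
```

Emit:
{"api": "move_arm", "payload": {"increments": [{"rx": -0.3,"ry": 0,"rz": 1.3,"tx": 0,"ty": 0,"tz": 0,"jaw": 30},{"rx": -0.6,"ry": 0,"rz": 2.7,"tx": 0,"ty": 0,"tz": 0,"jaw": 30},{"rx": -0.9,"ry": 0,"rz": 4,"tx": 0,"ty": 0,"tz": 0,"jaw": 30},{"rx": -1.2,"ry": 0,"rz": 5.4,"tx": 0,"ty": 0,"tz": 0,"jaw": 30},{"rx": -1.5,"ry": 0,"rz": 6.7,"tx": 0,"ty": 0,"tz": 0,"jaw": 30},{"rx": -1.8,"ry": 0,"rz": 8.1,"tx": 0,"ty": 0,"tz": 0,"jaw": 30},{"rx": -2.1,"ry": 0,"rz": 9.4,"tx": 0,"ty": 0,"tz": 0,"jaw": 30},{"rx": -2.4,"ry": 0,"rz": 10.8,"tx": 0,"ty": 0,"tz": 0,"jaw": 30},{"rx": -2.7,"ry": 0,"rz": 12.1,"tx": 0,"ty": 0,"tz": 0,"jaw": 30},{"rx": -3,"ry": 0,"rz": 13.5,"tx": 0,"ty": 0,"tz": 0,"jaw": 30},{"rx": -3.3,"ry": 0,"rz": 14.8,"tx": 0,"ty": 0,"tz": 0,"jaw": 30},{"rx": -3.6,"ry": 0,"rz": 16.2,"tx": 0,"ty": 0,"tz": 0,"jaw": 30},{"rx": -3.9,"ry": 0,"rz": 17.5,"tx": 0,"ty": 0,"tz": 0,"jaw": 30},{"rx": -3.9,"ry": 0,"rz": 17.5,"tx": 0,"ty": 0,"tz": 0,"jaw": 30},{"rx": -3.9,"ry": 0,"rz": 17.5,"tx": 0,"ty": 0,"tz": 0,"jaw": 30}]}}

```text
t: 9.92
ee_pos: [0.4688, 0.2905, 0.2886]
eef_rot: [0.395, 1.974, -0.26]
ft_force: [-0.2, -0.3, -1.6]
opening: 0.519
grip_force: 48.4
```

```bash
python3 - <<'E'
from h import *
s=state();print(s['joint_pos'].round(2),s['opening'],s['grip_force'])
E
python3 go.py .48 .108 .25 -.40 25 0 .025; python3 go.py .4825 .1085 .18 -.40 25 0 .025;python3 go.py .4825 .1085 .088 -.40 25 0 .025
```

```text
[-1.6   0.28  0.43  2.    1.12  1.24 -0.61] 0.5191996547638738 48.408020479255356
r [-0.01  0.04  0.06] t [ 0.05 -4.09  2.88] | t 9.9167 grasp now [0.4479 0.2994 0.2991] q [-1.45  0.01  0.58  2.38  1.48  1.03 -0.75] e 0.0 wr [0.2  0.23 0.39]
r [-0.01  0.04  0.06] t [ 1.61 -4.05  3.66] | t 9.9167 grasp now [0.4479 0.2994 0.2991] q [-1.43  0.27  0.58  2.39  1.55  0.9  -1.02] e 0.0 wr [0.2  0.23 0.32]
r [-0.01  0.04  0.06] t [ 3.7  -4.03  4.63] | t 9.9167 grasp now [0.4479 0.2994 0.2991] q [-1.34  0.61  0.47  2.35  1.68  0.84 -1.38] e 0.0 wr [0.2  0.23 0.23]
```

Emit:
{"api": "move_arm", "payload": {"increments": [{"rx": 0,"ry": 0,"rz": 0,"tx": 0,"ty": -0.5,"tz": 0.3,"jaw": 30},{"rx": 0,"ry": 0,"rz": 0,"tx": 0,"ty": -1.2,"tz": 0.8,"jaw": 30},{"rx": 0,"ry": 0,"rz": 0,"tx": 0,"ty": -1.9,"tz": 1.3,"jaw": 30},{"rx": 0,"ry": 0,"rz": 0,"tx": 0,"ty": -2.6,"tz": 1.8,"jaw": 30},{"rx": 0,"ry": 0,"rz": 0,"tx": 0.1,"ty": -3.3,"tz": 2.3,"jaw": 30},{"rx": 0,"ry": 0,"rz": 0,"tx": 0.1,"ty": -4,"tz": 2.8,"jaw": 30},{"rx": 0,"ry": 0,"rz": 0,"tx": 0.6,"ty": -4.1,"tz": 3.1,"jaw": 30},{"rx": 0,"ry": 0,"rz": 0,"tx": 1.2,"ty": -4.1,"tz": 3.4,"jaw": 30},{"rx": 0,"ry": 0,"rz": 0.1,"tx": 1.6,"ty": -4.1,"tz": 3.7,"jaw": 30},{"rx": 0,"ry": 0,"rz": 0.1,"tx": 1.6,"ty": -4.1,"tz": 3.7,"jaw": 30},{"rx": 0,"ry": 0,"rz": 0.1,"tx": 1.6,"ty": -4.1,"tz": 3.7,"jaw": 30}]}}

```text
t: 10.83
ee_pos: [0.5047, 0.0978, 0.1692]
eef_rot: [0.402, 1.97, -0.257]
ft_force: [0.9, 0.3, -1.2]
opening: 0.52
grip_force: 48.4
```

```bash
python3 - <<'E'
from h import *
s=state();print(s['joint_pos'].round(2),s['opening'])
T=read_camera('top');S=read_camera('side')
pT=proj(T,(.4825,.1085,.22));pS=proj(S,(.4825,.1085,.22));print(pT,pS)
for c,I,p in(('T',T,pT),('S',S,pS)):
    x,y=p.astype(int)
    print(c,[(b[0].round(1),b[1],b[2]) for b in blobs(I['pixels'],(45,80,30),(85,255,255),(x-22,y-22,x+22,y+25))])
f=lambda I,p:cv2.resize(I['pixels'][int(p[1])-50:int(p[1])+60,int(p[0])-40:int(p[0])+40],(400,550),interpolation=cv2.INTER_CUBIC)
print([(int(p[0])-40,int(p[1])-50) for p in(pT,pS)])
cv2.imwrite('pics/p4.png',np.hstack([f(T,pT),f(S,pS)])[:,:,::-1])
E
python3 go.py .4825 .1085 .088 -.40 25 0 .025
```

```text
[-1.4   0.32  0.57  2.46  1.61  0.9  -1.13] 0.5195999057144398
[392.88794269 231.68542485] [365.35354676 143.47168254]
T [(array([395. , 230.5]), np.int32(200), array([17, 18], dtype=int32))]
S [(array([363.2, 144.6]), np.int32(139), array([17, 11], dtype=int32))]
[(352, 181), (325, 93)]
r [ 0.02  0.06 -0.07] t [ 2.12 -0.01  0.93] | t 10.9333 grasp now [0.4841 0.1077 0.1805] q [-1.35  0.61  0.48  2.35  1.67  0.83 -1.38] e 0.0 wr [0.2  0.23 0.23]
```

View pics/p4.png

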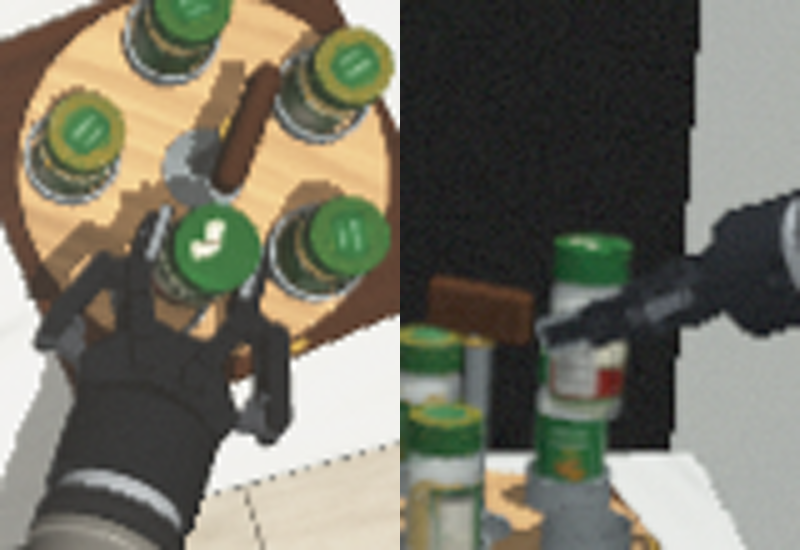

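Upright jar in the grip: top crop (218,250), side crop (592,330). It hangs near the cup, clear of its neighbours. I'll compute the offset.

```bash
python3 - <<'E'
from h import *
T=read_camera('top');S=read_camera('side')
print(tri(T,(395,230.5),S,(363.2,144.6)),ray(T,(395,230.5),.22))
tt=(352+212/5-.4,181+238/5-.4); print('cap top',tt,ray(T,tt,.2265))
# other caps same method for bias: blob centroid green
print('cup est .4825 .1085; near jar cap by tri top(421.4,227.9) side(358.2,165.1..)')
print(tri(T,(421.4,227.9),S,(359.6,165.1)))
# side edges of jar bottom & top for tilt
g=S['pixels'].astype(int)
print('side proj of axis at cup xy', proj(S,(.4825,.1085,.12)),proj(S,(.4825,.1085,.226)))
E
```

```text
[0.48775643 0.10214274 0.21426128] [0.48550936 0.10302433 0.22      ]
cap top (394.0, 228.2) [0.49062421 0.1064328  0.2265    ]
cup est .4825 .1085; near jar cap by tri top(421.4,227.9) side(358.2,165.1..)
[0.5051821  0.012771   0.12127423]
side proj of axis at cup xy [363.62744619 175.48818915] [365.45998328 141.49744903]
```

```bash
python3 go.py .4796 .1107 .118 -.40 25 0 .025
```

```text
r [ 0.03  0.05 -0.09] t [1.48 0.01 0.54] | t 11.0333 grasp now [0.4839 0.1079 0.1805] q [-1.38  0.5   0.51  2.38  1.62  0.85 -1.27] e 0.0 wr [0.2  0.23 0.26]
```

Emit:
{"api": "move_arm", "payload": {"increments": [{"rx": 0,"ry": 0,"rz": -0.1,"tx": 0.5,"ty": 0,"tz": 0.1,"jaw": 30},{"rx": 0,"ry": 0,"rz": -0.1,"tx": 1,"ty": 0,"tz": 0.35,"jaw": 30},{"rx": 0,"ry": 0,"rz": -0.1,"tx": 1.48,"ty": 0.01,"tz": 0.54,"jaw": 30},{"rx": 0,"ry": 0,"rz": -0.1,"tx": 1.48,"ty": 0.01,"tz": 0.54,"jaw": 30},{"rx": 0,"ry": 0,"rz": -0.1,"tx": 1.48,"ty": 0.01,"tz": 0.54,"jaw": 30}]}}

```text
t: 11.45
ee_pos: [0.5001, 0.1014, 0.1067]
eef_rot: [0.395, 1.973, -0.258]
ft_force: [0.1, -0.9, -1.5]
opening: 0.521
grip_force: 48.3
```

```bash
python3 - <<'E'
from h import *
s=state();print(s['ee_pos'],s['ft_force'])
T=read_camera('top');S=read_camera('side')
f=lambda I,x,y,w,h:cv2.resize(I['pixels'][y:y+h,x:x+w],None,fx=8,fy=8,interpolation=cv2.INTER_CUBIC)
a=f(T,365,212,50,50);b=f(S,338,148,50,75)
o=np.zeros((600,800,3),'uint8');o[:400,:400]=a;o[:,400:]=b
for z,xy in((.05,(.4825,.1085)),): print('cup rim proj', proj(T,(*xy,z)),proj(S,(*xy,z)))
cv2.imwrite('pics/p5.png',o[:,:,::-1])
E
python3 go.py .4796 .1107 .118 -.40 25 0 .025
```

```text
[0.50013243 0.10140796 0.10674181] [ 0.10242472 -0.91295145 -1.47825024]
cup rim proj [383.68907401 238.18852916] [362.47052167 196.9473569 ]
r [0.02 0.06 0.  ] t [ 0.01  0.01 -0.  ] | t 11.55 grasp now [0.4795 0.1102 0.1181] q [-1.37  0.5   0.5   2.38  1.63  0.85 -1.27] e 0.0 wr [0.2  0.23 0.26]
```

View pics/p5.png

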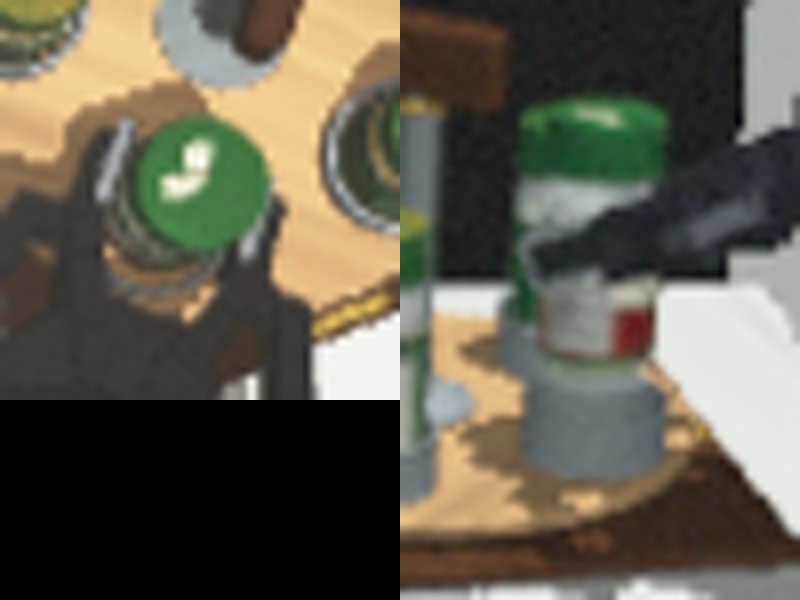

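```bash
python3 - <<'E'
from h import *
T=read_camera('top')
print(ray(T,(365+204/8-.4,212+184/8-.4),.164))
S=read_camera('side')
c=(338+(594-400)/8-.4,148+120/8-.4); print(c,tri(T,(365+204/8-.4,212+184/8-.4),S,c))
for p in((.4825,.1085,.026),(.4825,.1085,.05),(.4825,.1085,.06),(.4825,.1085,.164)): print(proj(S,p))
E
python3 go.py .4758 .1118 .118 -.40 21 0 .025;python3 go.py .4758 .1118 .088 -.40 21 0 .025
```

```text
[0.48100255 0.10708217 0.164     ]
(361.85, 162.6) [0.48580883 0.10660601 0.15939268]
[362.08312673 204.13293616]
[362.47052167 196.9473569 ]
[362.63331153 193.92785563]
[364.37598697 161.60391078]
r [ 0.02 -0.75 -0.01] t [-0.    0.   -0.09] | t 11.65 grasp now [0.4794 0.1102 0.118 ] q [-1.4   0.57  0.48  2.37  1.63  0.92 -1.36] e 0.0 wr [0.19 0.23 0.24]
r [ 0.02 -0.75 -0.01] t [0.68 0.   0.22] | t 11.65 grasp now [0.4794 0.1102 0.118 ] q [-1.39  0.69  0.45  2.35  1.65  0.91 -1.46] e 0.0 wr [0.19 0.23 0.21]
```

Side view: the jar bottom (597,362) is centred on the cup (595), but the jar leans about 3.5° forward. I'll correct the pitch and lower.

Emit:
{"api": "move_arm", "payload": {"increments": [{"rx": 0,"ry": -0.7,"rz": 0,"tx": 0,"ty": 0,"tz": -0.09,"jaw": 30},{"rx": 0,"ry": -0.7,"rz": 0,"tx": 0,"ty": 0,"tz": -0.09,"jaw": 30},{"rx": 0,"ry": -0.7,"rz": 0,"tx": 0.15,"ty": 0,"tz": -0.02,"jaw": 30},{"rx": 0,"ry": -0.7,"rz": 0,"tx": 0.3,"ty": 0,"tz": 0.05,"jaw": 30},{"rx": 0,"ry": -0.7,"rz": 0,"tx": 0.45,"ty": 0,"tz": 0.12,"jaw": 30},{"rx": 0,"ry": -0.7,"rz": 0,"tx": 0.45,"ty": 0,"tz": 0.12,"jaw": 30}]}}

```text
t: 12.15
ee_pos: [0.4969, 0.1026, 0.0875]
eef_rot: [0.384, 1.915, -0.265]
ft_force: [-0.1, 0.1, -1.7]
opening: 0.52
grip_force: 48.4
```

```bash
python3 go.py .4758 .1118 .086 -.40 21.5 0 .025; python3 - <<'E'
from h import *
S=read_camera('side');T=read_camera('top')
a=cv2.resize(T['pixels'][212:262,365:415],None,fx=8,fy=8,interpolation=cv2.INTER_CUBIC);b=cv2.resize(S['pixels'][148:223,338:388],None,fx=8,fy=8,interpolation=cv2.INTER_CUBIC)
o=np.zeros((600,800,3),'uint8');o[:400,:400]=a;o[:,400:]=b
cv2.imwrite('pics/p6.png',o[:,:,::-1])
E
```

```text
r [0.02 0.02 0.04] t [0.25 0.01 0.1 ] | t 12.15 grasp now [0.4755 0.1117 0.0966] q [-1.37  0.68  0.45  2.35  1.66  0.9  -1.45] e 0.0 wr [0.19 0.23 0.21]
```

View pics/p6.png

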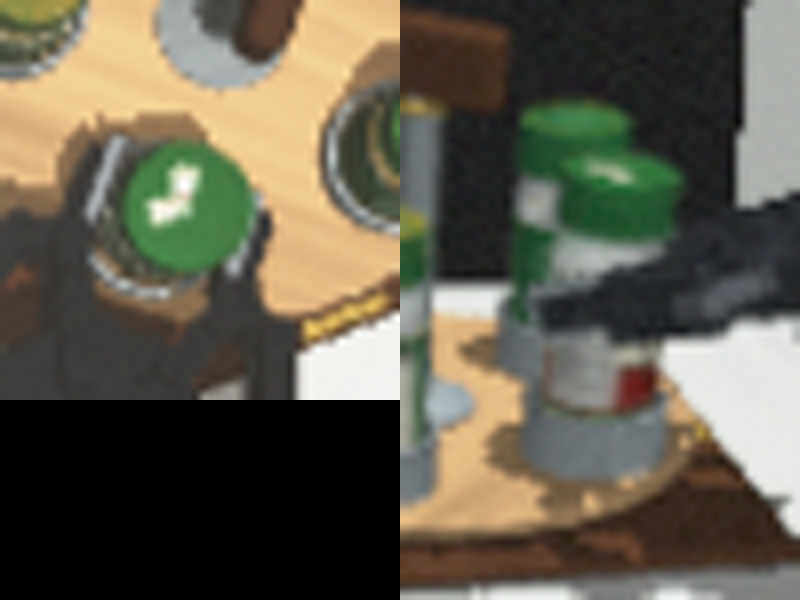

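The jar bottom is now inside the cup ring (side crop (600,405)), nearly upright and with no contact force. I'll lower it the last 11 mm and release.

Emit:
{"api": "move_arm", "payload": {"increments": [{"rx": 0,"ry": 0.2,"rz": 0,"tx": 0.08,"ty": 0,"tz": 0.04,"jaw": 30},{"rx": 0,"ry": 0.2,"rz": 0,"tx": 0.16,"ty": 0,"tz": 0.07,"jaw": 30},{"rx": 0,"ry": 0.2,"rz": 0,"tx": 0.24,"ty": 0,"tz": 0.1,"jaw": 30},{"rx": 0,"ry": 0.2,"rz": 0,"tx": 0.24,"ty": 0,"tz": 0.1,"jaw": 30},{"rx": 0,"ry": 0.2,"rz": 0,"tx": 0.24,"ty": 0,"tz": 0.1,"jaw": 30}], "newtons": 45}}

```text
t: 12.67
ee_pos: [0.497, 0.1019, 0.0772]
eef_rot: [0.388, 1.931, -0.264]
ft_force: [0.4, 1.0, -1.3]
opening: 0.522
grip_force: 48.4
```

Emit:
{"api": "move_arm", "payload": {"increments": [{"rx": 0,"ry": 0,"rz": 0,"tx": 0.03,"ty": 0,"tz": 0.01,"jaw": 30},{"rx": 0,"ry": 0,"rz": 0,"tx": 0.03,"ty": 0,"tz": 0.01,"jaw": 55},{"rx": 0,"ry": 0,"rz": 0,"tx": 0.03,"ty": 0,"tz": 0.01,"jaw": 60},{"rx": 0,"ry": 0,"rz": 0,"tx": 0.03,"ty": 0,"tz": 0.01,"jaw": 80},{"rx": 0,"ry": 0,"rz": 0,"tx": 0.03,"ty": 0,"tz": 0.01,"jaw": 80},{"rx": 0,"ry": 0,"rz": 0,"tx": 0.03,"ty": 0,"tz": 0.01,"jaw": 80},{"rx": 0,"ry": 0,"rz": 0,"tx": 0.03,"ty": 0,"tz": 0.01,"jaw": 80},{"rx": 0,"ry": 0,"rz": 0,"tx": 0,"ty": 0,"tz": -0.5,"jaw": 80},{"rx": 0,"ry": 0,"rz": 0,"tx": 0,"ty": 0,"tz": -1.2,"jaw": 80},{"rx": 0,"ry": 0,"rz": 0,"tx": -0.3,"ty": 0,"tz": -2,"jaw": 80},{"rx": 0,"ry": 0,"rz": 0,"tx": -0.9,"ty": 0,"tz": -2.6,"jaw": 80},{"rx": 0,"ry": 0,"rz": 0,"tx": -1.7,"ty": 0,"tz": -2.8,"jaw": 80},{"rx": 0,"ry": 0,"rz": 0,"tx": -2.6,"ty": 0,"tz": -3,"jaw": 80},{"rx": 0,"ry": 0,"rz": 0,"tx": -3.5,"ty": 0,"tz": -3.2,"jaw": 80},{"rx": 0,"ry": 0,"rz": 0,"tx": -4,"ty": 0,"tz": -3.4,"jaw": 80},{"rx": 0,"ry": 0,"rz": 0,"tx": -4,"ty": 0,"tz": -3.4,"jaw": 80},{"rx": 0,"ry": 0,"rz": 0,"tx": -4,"ty": 0,"tz": -3.4,"jaw": 80}]}}

```text
t: 14.08
ee_pos: [0.4372, 0.1276, 0.277]
eef_rot: [0.392, 1.932, -0.259]
ft_force: [-0.5, 0.4, -0.9]
opening: 0.801
grip_force: 0.0
```

```bash
python3 - <<'E'
from h import *
s=state();print(s['ee_pos'],s['joint_pos'].round(2))
S=read_camera('side');T=read_camera('top')
a=cv2.resize(T['pixels'][160:290,330:460],(400,400),interpolation=cv2.INTER_CUBIC);b=cv2.resize(S['pixels'][140:240,290:390],(400,400),interpolation=cv2.INTER_CUBIC)
cv2.imwrite('pics/p7.png',np.hstack([a,b])[:,:,::-1])
print([(c.round(1),a,ray(T,c,.128).round(3)) for c,a,w in blobs(T['pixels'],(45,80,30),(85,255,255),(340,170,440,260))])
E
```

```text
[0.43715673 0.12758911 0.27702026] [-1.64 -0.01  0.47  2.4   1.3   1.29 -0.79]
[(array([390. , 181.6]), np.int32(191), array([0.635, 0.096, 0.128])), (array([422.6, 193.6]), np.int32(62), array([0.6  , 0.006, 0.128])), (array([368.9, 206.7]), np.int32(61), array([0.563, 0.158, 0.128])), (array([421.3, 227.9]), np.int32(196), array([0.503, 0.015, 0.128])), (array([387.6, 236.6]), np.int32(171), array([0.479, 0.109, 0.128]))]
```

View pics/p7.png

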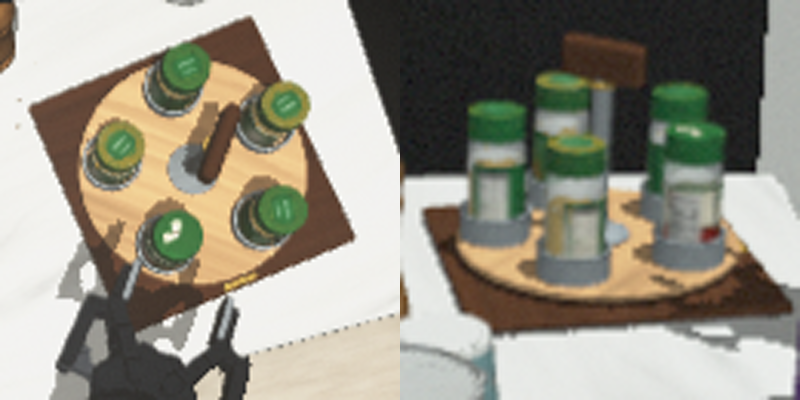

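The red jar stands in the cup (top crop (172,238), side crop (693,190)) and the carousel has not turned. Next is the handle.

```bash
python3 go.py .558 .077 .28 -.389 90 0 .021;python3 go.py .558 .077 .170 -.389 90 0 .021; python3 go.py .558 .077 .17 .384 90 0 .021
```

```text
r [-0.1  13.53 -0.07] t [-0.85  0.03  3.19] | t 14.1833 grasp now [0.4189 0.1346 0.284 ] q [-0.46  0.35  0.38  1.43 -0.13  1.39  1.1 ] e 0.0 wr [0.56 0.08 0.62]
r [-0.1  13.53 -0.07] t [1.69 0.04 4.24] | t 14.1833 grasp now [0.4189 0.1346 0.284 ] q [-0.36  0.42  0.25  1.58 -0.11  1.16  1.09] e 0.0 wr [0.56 0.08 0.51]
r [-5.32 12.78 -7.86] t [1.69 0.04 4.24] | t 14.1833 grasp now [0.4189 0.1346 0.284 ] q [-0.28  0.42  0.15  1.58 -0.07  1.15  1.84] e 0.0 wr [0.56 0.08 0.51]
```

Emit:
{"api": "move_arm", "payload": {"increments": [{"rx": 0,"ry": 1.3,"rz": 0,"tx": -0.2,"ty": 0,"tz": 0.2,"jaw": 55},{"rx": 0,"ry": 2.6,"rz": 0,"tx": -0.4,"ty": 0,"tz": 0.5,"jaw": 55},{"rx": 0,"ry": 3.9,"rz": 0,"tx": -0.6,"ty": 0,"tz": 0.8,"jaw": 55},{"rx": 0,"ry": 5.2,"rz": 0,"tx": -0.8,"ty": 0,"tz": 1.1,"jaw": 55},{"rx": 0,"ry": 6.5,"rz": 0,"tx": -0.9,"ty": 0,"tz": 1.5,"jaw": 55},{"rx": 0,"ry": 7.8,"rz": 0,"tx": -0.9,"ty": 0,"tz": 1.9,"jaw": 55},{"rx": 0,"ry": 9.1,"rz": 0,"tx": -0.9,"ty": 0,"tz": 2.3,"jaw": 55},{"rx": -0.1,"ry": 10.4,"rz": 0,"tx": -0.9,"ty": 0,"tz": 2.7,"jaw": 55},{"rx": -0.1,"ry": 11.7,"rz": 0,"tx": -0.9,"ty": 0,"tz": 3,"jaw": 55},{"rx": -0.1,"ry": 13,"rz": -0.1,"tx": -0.8,"ty": 0,"tz": 3.2,"jaw": 55},{"rx": -0.1,"ry": 13.5,"rz": -0.1,"tx": -0.8,"ty": 0,"tz": 3.2,"jaw": 55},{"rx": -0.1,"ry": 13.5,"rz": -0.1,"tx": -0.8,"ty": 0,"tz": 3.2,"jaw": 55},{"rx": -0.1,"ry": 13.5,"rz": -0.1,"tx": -0.8,"ty": 0,"tz": 3.2,"jaw": 55}]}}

```text
t: 15.27
ee_pos: [0.5584, 0.0758, 0.2539]
eef_rot: [-0.605, -3.078, 0.007]
ft_force: [0.4, -0.7, 1.2]
opening: 0.551
grip_force: 0.0
```

```bash
python3 go.py .558 .077 .170 -.389 90 0 .021; python3 - <<'E'
from h import *
s=state();print(s['joint_pos'].round(2))
S=read_camera('side')
# handle in side view
print([(c.round(1),a,w) for c,a,w in blobs(S['pixels'],(0,90,40),(15,255,160),(315,140,370,175))], proj(S,(.5583,.0774,.171)))
E
```

```text
r [-0.06 -0.04  0.01] t [0.01 0.04 2.62] | t 15.2667 grasp now [0.5585 0.0759 0.2749] q [-0.85  0.57  0.91  1.58 -0.47  1.22  1.34] e 0.0 wr [0.56 0.08 0.51]
[-0.83  0.46  0.99  1.45 -0.38  1.44  1.34]
[(array([340.7, 154.6]), np.int32(204), array([22, 14], dtype=int32))] [341.10110023 154.66368708]
```

Emit:
{"api": "move_arm", "payload": {"increments": [{"rx": 0,"ry": 0,"rz": 0,"tx": 0,"ty": 0,"tz": 0.7,"jaw": 55},{"rx": 0,"ry": 0,"rz": 0,"tx": 0,"ty": 0,"tz": 1.4,"jaw": 55},{"rx": 0,"ry": 0,"rz": 0,"tx": 0,"ty": 0,"tz": 2.1,"jaw": 55},{"rx": 0,"ry": 0,"rz": 0,"tx": 0,"ty": 0,"tz": 2.6,"jaw": 55},{"rx": 0,"ry": 0,"rz": 0,"tx": 0,"ty": 0,"tz": 2.6,"jaw": 55},{"rx": 0,"ry": 0,"rz": 0,"tx": 0,"ty": 0,"tz": 2.6,"jaw": 30},{"rx": 0,"ry": 0,"rz": 0,"tx": 0,"ty": 0,"tz": 2.6,"jaw": 22},{"rx": 0,"ry": 0,"rz": 0,"tx": 0,"ty": 0,"tz": 2.6,"jaw": 5},{"rx": 0,"ry": 0,"rz": 0,"tx": 0,"ty": 0,"tz": 2.6,"jaw": 5},{"rx": 0,"ry": 0,"rz": 0,"tx": 0,"ty": 0,"tz": 2.6,"jaw": 5},{"rx": 0,"ry": 0,"rz": 0,"tx": 0,"ty": 0,"tz": 2.6,"jaw": 5}], "newtons": 40}}

```text
t: 16.23
ee_pos: [0.5587, 0.0768, 0.1552]
eef_rot: [0.603, 3.078, 0.0]
ft_force: [0.3, 0.7, 2.3]
opening: 0.18
grip_force: 41.4
```

```bash
python3 - <<'E'
from h import *
s=state();print(s['joint_pos'].round(2),s['opening'],s['grip_force'],s['ft_force'],s['ft_torque'])
R=Ro.from_rotvec(s['eef_rot']).as_matrix();print(s['ee_pos'],'y az',np.arctan2(R[1,1],R[0,1]))
E
```

```text
[-0.82  0.52  0.95  1.62 -0.45  1.22  1.4 ] 0.18037429683100642 41.417648792266846 [0.26980476 0.73876919 2.31780454] [-0.09867566  0.11644271 -0.04383241]
[0.55869643 0.07677941 0.15520757] y az 1.1839528704877977
```

Emit:
{"api": "move_arm", "payload": {"increments": [{"rx": 0,"ry": 0,"rz": -0.2,"tx": 0,"ty": 0,"tz": 0,"jaw": 5},{"rx": 0,"ry": 0,"rz": -0.5,"tx": 0,"ty": 0,"tz": 0,"jaw": 5},{"rx": 0,"ry": 0,"rz": -1,"tx": 0,"ty": 0,"tz": 0,"jaw": 5},{"rx": 0,"ry": 0,"rz": -1.5,"tx": 0,"ty": 0,"tz": 0,"jaw": 5},{"rx": 0,"ry": 0,"rz": -2.1,"tx": 0,"ty": 0,"tz": 0,"jaw": 5},{"rx": 0,"ry": 0,"rz": -2.7,"tx": 0,"ty": 0,"tz": 0,"jaw": 5},{"rx": 0,"ry": 0,"rz": -3.3,"tx": 0,"ty": 0,"tz": 0,"jaw": 5},{"rx": 0,"ry": 0,"rz": -3.9,"tx": 0,"ty": 0,"tz": 0,"jaw": 5},{"rx": 0,"ry": 0,"rz": -4.5,"tx": 0,"ty": 0,"tz": 0,"jaw": 5},{"rx": 0,"ry": 0,"rz": -5.1,"tx": 0,"ty": 0,"tz": 0,"jaw": 5},{"rx": 0,"ry": 0,"rz": -5.7,"tx": 0,"ty": 0,"tz": 0,"jaw": 5},{"rx": 0,"ry": 0,"rz": -6.3,"tx": 0,"ty": 0,"tz": 0,"jaw": 5},{"rx": 0,"ry": 0,"rz": -6.9,"tx": 0,"ty": 0,"tz": 0,"jaw": 5},{"rx": 0,"ry": 0,"rz": -7.5,"tx": 0,"ty": 0,"tz": 0,"jaw": 5},{"rx": 0,"ry": 0,"rz": -8,"tx": 0,"ty": 0,"tz": 0,"jaw": 5},{"rx": 0,"ry": 0,"rz": -8.4,"tx": 0,"ty": 0,"tz": 0,"jaw": 5},{"rx": 0,"ry": 0,"rz": -8.7,"tx": 0,"ty": 0,"tz": 0,"jaw": 5},{"rx": 0,"ry": 0,"rz": -8.86,"tx": 0,"ty": 0,"tz": 0,"jaw": 5},{"rx": 0,"ry": 0,"rz": -8.86,"tx": 0,"ty": 0,"tz": 0,"jaw": 5},{"rx": 0,"ry": 0,"rz": -8.86,"tx": 0,"ty": 0,"tz": 0,"jaw": 5}]}}

```text
t: 17.9
ee_pos: [0.5587, 0.0769, 0.1552]
eef_rot: [-0.604, 3.078, -0.002]
ft_force: [-0.2, 0.1, 5.1]
opening: 0.179
grip_force: 41.8
```

```bash
python3 - <<'E'
from h import *
s=state();R=Ro.from_rotvec(s['eef_rot']).as_matrix();print(s['ee_pos'],s['ft_force'],s['ft_torque'],'y az',np.arctan2(R[1,1],R[0,1]),'want',1.182+.773)
S=read_camera('side');T=read_camera('top')
a=cv2.resize(T['pixels'][160:270,340:450],(400,400),interpolation=cv2.INTER_CUBIC);b=cv2.resize(S['pixels'][140:240,290:390],(400,400),interpolation=cv2.INTER_CUBIC)
cv2.imwrite('pics/p8.png',np.hstack([a,b])[:,:,::-1])
c0=np.array([.5583,.0774])
for c,a,w in blobs(T['pixels'],(45,80,30),(85,255,255),(340,170,440,260)):
    p=ray(T,c,.128)[:2]; print(c.round(1),a,p.round(3),np.arctan2(*(p-c0)[::-1]).round(3),np.linalg.norm(p-c0).round(3))
f=c0+.082*np.array([np.cos(-2.757),np.sin(-2.757)]); print('front',f,'expected cap px',proj(T,(*f,.132)),proj(S,(*f,.132)))
E
```

```text
[0.55871812 0.07688675 0.15521288] [-0.21033958  0.1331291   5.06177211] [0.25043463 0.1380676  0.06634987] y az 1.9581345578899143 want 1.955
[401.7 179.6] 15 [0.641 0.063] -0.168 0.084
[372.7 194.3] 189 [0.599 0.147] 1.041 0.08
[376.2 227.6] 65 [0.504 0.139] 2.288 0.082
[407.7 236.6] 95 [0.479 0.053] -2.843 0.083
front [0.48228999 0.04663511] expected cap px [410.30628135 235.27652028] [366.11733214 165.6531913 ]
```

View pics/p8.png

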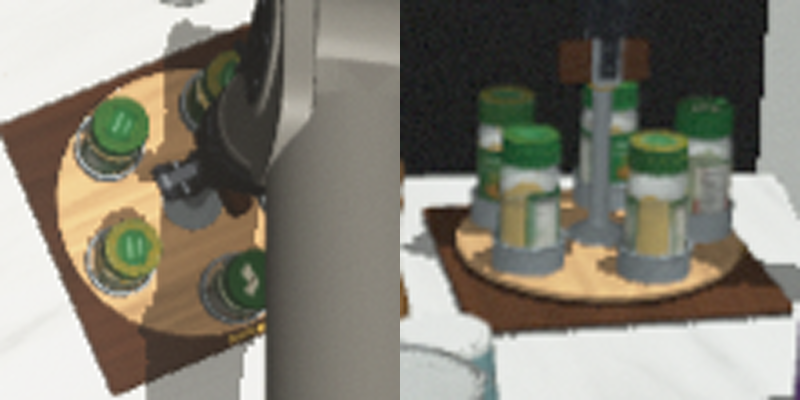

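The carousel has turned about 0.774 rad. The red cap is at side crop (704,100), where the front place predicts (704,104). All jars stand and the grip holds, so I'll hand in.

```bash
python3 -c "
from station import *
print(job_done())"
```

```text
the job is handed in; nothing more can be done
None
```

The red jar was tipped to about 155° in the air, stood in the empty cup and turned to the front by the handle. The job was handed in at about 18 s with the handle still gripped and all jars standing.

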